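Snap the filter cap onto the container lid and keep it pressed

TASK

Make the sterilising-container lid ready: with the snap cap still away from the stud, press the white ring-shaped filter cassette down until it is fully home, flush with the ring around it. Then put the grey snap cap over the stud in the middle, press it past the click until it sits fully down on the seat, and keep pressing it down firmly (about 10 N): the job finishes while you are still pressing, without letting up. Do not disturb the sample jar or the roll of tape.

Things in the scene. Friction and masses are not known exactly. Their poses are not given: they have to be found in the camera images.
- container_lid: aluminium lid of a sterilising container, inside face up like a shallow tray, fixed to the worktop; 180 x 240 mm (own x, y), rim 24 mm high. Origin: centre of its underside, on the worktop, straight below the stud; z up. Round the stud stands a fixed guide ring, 120 mm inside, 128 mm outside diameter, top 18 mm above the worktop; the filter cassette slides inside it
- cassette (a joint): how far the filter cassette is pressed down, m: starts proud at 0 to 0.002; fully home at 0.008, a hard stop. Flat white perforated ring round the stud, 116 mm outside, 46 mm inside diameter, 10 mm thick; top 26 mm above the worktop at 0, 18 mm (flush with the guide ring) when home. Slides straight down wherever pressed, against about 4 N of friction, and stays where left
- seat: fixed round steel collar at the foot of the stud, 40 mm diameter, its flat top 20 mm above the worktop; the seated cap's underside rests on it. Origin at the centre of the container lid's underside
- stud_seat (a point): centre of the collar's top face, on the stud's axis, 20 mm above the worktop; z up. The steel stud rises 20 mm from here, 16 mm diameter, tapering over its last 7 mm to 8 mm at the tip
- stud_tip (a point): tip of the stud, 40 mm above the worktop
- snap_cap: loose grey plastic snap cap, about 50 g, standing mouth down: a flange 56 mm diameter, 5 mm high, under a ribbed knob 32 mm diameter up to the flat top at 28 mm. Origin: centre of the underside; z up. The mouth is 20 mm diameter (lip 2.5 mm high), wider inside (26 mm), 22 mm deep. Grasp round the knob; may be pressed on flange or top
- sample_jar: screw-lid sample jar with yellow lid, 40 mm diameter, 46 mm high, a bystander; origin at the centre of its underside
- tape_roll: black roll of tape lying flat, 62 mm diameter, 19 mm high, a bystander; origin at the centre of its underside
- stud_balls (a point): point on the stud's axis 27 mm above the worktop, level with four spring-loaded balls that stand 4 mm out of its side. The cap's lip meets them when the cap's underside is about 10 mm above the collar and needs about 8 to 12 N to pass; at about 6 mm the force drops and the cap pulls itself down to the collar, a hard stop
Things that resemble listed ones, but are neither listed nor needed, are in the scene too. Leave any purple or turquoise look-alike of the snap_cap alone.

How it is judged:
On the way, in this order (a step that is already met when the one before it is completed fails the run):
1. the filter cassette is pressed fully home while the snap cap is still away from the stud (value of joint cassette above 0.0062 m and horizontal distance between snap_cap and stud_seat above 0.05 m), for 0.1 s.
2. the snap cap has clicked over the stud's balls and sits on the collar (z of snap_cap in the frame of stud_seat below 0.0025 m and horizontal distance between snap_cap and stud_seat below 0.004 m and angle between snap_cap's own z axis and vertical below 0.1 rad), for 0.1 s.
At the end, for the whole second after the job is handed in: the cassette is home (within 1.8 mm of its stop), the snap cap is upright on the stud, its underside within 2.5 mm of the collar and within 4 mm of its axis, and it is still being pressed onto the collar with more than 4 N (all of step 2 and value of joint cassette above 0.0062 m and z of snap_cap in the frame of stud_seat above -0.003 m and contact force between snap_cap and seat above 4 N); the arm keeps its last pose, push and grip.
It fails at once if the sample jar is shifted by more than 3 cm (distance of sample_jar from where it was at the start of the episode above 0.03 m).
It fails at once if the roll of tape is shifted by more than 3 cm (distance of tape_roll from where it was at the start of the episode above 0.03 m).
It also fails if it takes over 61 s, if anything falls off the work surface, if the arm or the gripper's body presses on something with over 40 N, if the wrist force passes 120 N, or if a joint passes its speed limit or range.

ROBOT

A 6-joint arm with a two-finger parallel gripper is mounted at the origin on a cart in front of the work surface, level with it; the furniture and walls round the work are solid. World frame = base frame: x ahead of the robot, y to its left, z up, the work surface at z = 0. Lengths are in m, angles in rad, forces in N, time in s.
With the tool pointing down it reaches from about 0.425 to 0.95 m from the base axis. Payload 3.5 kg.
Tool frame: the origin (TCP) lies midway between the tips of the shut fingers; the grasp point (between the pads) lies 19 mm behind it; z points along the fingers, y is the direction in which the jaws open and shut (so a half turn about z gives the same grasp; the last joint's range is limited). The gripper opens to 85 mm and grips with 20 to 120 N. Pads are 22 mm wide; open, the fingers measure 114 mm over their backs; the gripper's body (76 mm by 85 mm) begins 54 mm behind the grasp point. The pads swing forward as they close: fully open they stand 13 mm farther back than shut.
Start: joints at [1.136, 0.286, 1.577, -0, 1.279, -0.15], TCP at [0.19, 0.648, 0.194] pointing down, gripper open.
Joint ranges: [-2.77, 2.77], [-0.9, 2.22], [0.21, 2.48], [-1.53, 4.67], [0.24, 2.81], [-2.84, 2.84]. Speed limits (rad/s): [2.79, 2.79, 3.14, 3.14, 3.14, 3.14].

INTERFACE

Orientations are given as a unit quaternion [x, y, z, w].
In Python, from plant import * gives the robot as it stands.
- The arm moves only by the shell command python3 -m jog 'ROWS' [FORCE]. ROWS is a JSON object of lists of equal length, an entry for each row: "travel": the shift along the world's x, y, z in mm, a list of three; "dr": the turn, a rotation vector about the world's x, y, z in degrees, a list of three; "jaw": the closure in counts, from 0 (fully open) to 255 (shut). In form: {"travel": [[x, y, z], ...], "dr": [[wx, wy, wz], ...], "jaw": [jaw, ...]}. A call has 1 to 5 rows; each row shifts and turns the commanded pose from where the row before left it; what a row does not reach is not made up. A row lasts 1/12 s, in which the tool goes at most 41.7 mm and 7.16 degrees, less where a joint would pass 70% of its speed; a pose out of reach is approached as far as the arm can. A call is refused whole if a number of a shift passes 41.7 or a number of a turn 7.16, either way. A call with a gripper value outside its range is refused whole. The fingers move at their own pace and stop on an object; FORCE is the grip in N (left out, the last holds). Time passes only in rows, so rows that do not move let the fingers close. It gives the time, the measured TCP pose, the force and the opening at its end, in the units of the state.
- get_state(): the state, without advancing time (a new reading comes with each control period).
- read_camera(name): name is "side" or "top" or "wrist"; returns the picture (420x560x3 uint8, red, green, blue); there is no depth.
- camera_info(name): a dict with "K" (3x3 intrinsics, pixels), "R" (3x3) and "t" (3): a world point X has camera coordinates R X + t; the wrist camera has in their place "mount" (4x4, takes a point from camera to tool coordinates, whose origin is the TCP and whose axes are the flange's). Camera axes: x right, y down, z forward; pixel columns grow to the right and rows downward; lengths in m; the calibration is good to about 2 mm. The wrist camera is an equidistant fisheye: a pixel r from the principal point sees the ray r / f radians off the axis. A picture is of the moment at which its call begins: read the wrist's pose just before it. camera_info takes no time and is no camera call.
- sign_off(): hands the job in, once; it reports no verdict.
The state is a dict: "time": time; "qpos": joint angles; "dq": joint speeds; "joint_efforts": joint torques, N m; "eef_pos": TCP position; "tcp_rot": TCP orientation; "contact_force": force on the tool from outside, world axes, zero at the start; "wrist_torque": the same for the moment, N m; "opening": opening from 0.0 (shut) to 1.0 (fully open).
Only numpy, scipy, OpenCV 4.12 (cv2) and the standard library are available. Lean on these libraries where they do the work, as an engineer would, in place of code of your own. Each camera call takes 0.05 s, during which the arm holds its last target. There are 200 camera calls.

## Working session

There is one attempt and no reset: what is moved stays moved. The work goes in short steps, Python scripts to look and compute and a shell command to move; the robot and the scene stay as the last step left them, time stands still between calls to the robot, and variables do not carry over. Pictures are saved under pics/ and viewed, about 8 in all and at most 12, crops included, and the job is handed in when it is done.

```bash
mkdir -p pics
python3 - <<'E'
from plant import *
import cv2,numpy as np
print(get_state())
for n in("top","side"):
    im=read_camera(n); cv2.imwrite(f"pics/{n}0.png",im[:,:,::-1]); c=camera_info(n); print(n,{k:np.round(np.array(v),3).tolist() for k,v in c.items() if k!='name'})
print(camera_info("wrist"))
a=cv2.imread("pics/top0.png");cv2.imwrite("pics/t0.png",cv2.resize(a,(800,600)))
E
```

```text
{'time': 0.0, 'qpos': array([ 1.13600029e+00,  2.87168948e-01,  1.57820143e+00,  2.85786354e-05,
        1.27859168e+00, -1.49998188e-01]), 'dq': array([-0.00110646, -0.00040067,  0.00063043,  0.00013254,  0.00126633,
        0.00112689]), 'joint_efforts': array([ 7.56440950e-04, -4.05992639e+01, -2.92619956e+01, -8.47392539e-05,
        5.99152714e-03, -2.72431225e-05]), 'eef_pos': array([0.18929253, 0.64713056, 0.19223187]), 'tcp_rot': array([ 1.41922153e-01,  9.89877113e-01, -1.13047821e-03, -3.54587510e-04]), 'contact_force': array([0.15931171, 0.50602556, 0.19133911]), 'wrist_torque': array([2.17394059e-02, 3.79866217e-05, 5.67877329e-02]), 'opening': 0.9990606344681318}
top {'K': [[538.712, 0.0, 284.038], [0.0, 538.712, 212.141], [0.0, 0.0, 1.0]], 'R': [[-0.026, -1.0, 0.012], [-0.981, 0.023, -0.192], [0.192, -0.016, -0.981]], 't': [-0.093, 0.536, 1.172]}
side {'K': [[397.683, 0.0, 276.6], [0.0, 397.683, 208.112], [0.0, 0.0, 1.0]], 'R': [[0.999, -0.043, 0.02], [-0.001, -0.431, -0.902], [0.047, 0.901, -0.43]], 't': [-0.501, 0.039, 0.929]}
{'K': array([[325.1922621 ,   0.        , 281.52486873],
       [  0.        , 325.1922621 , 207.77008729],
       [  0.        ,   0.        ,   1.        ]]), 'mount': array([[-1.26401087e-03, -9.65906588e-01, -2.58887746e-01,
         6.49969714e-02],
       [ 9.99999182e-01, -1.27176706e-03, -1.37517722e-04,
         5.56007364e-04],
       [-1.96415634e-04, -2.58887708e-01,  9.65907405e-01,
        -1.80326557e-01],
       [ 0.00000000e+00,  0.00000000e+00,  0.00000000e+00,
         1.00000000e+00]])}
```

View pics/top0.png

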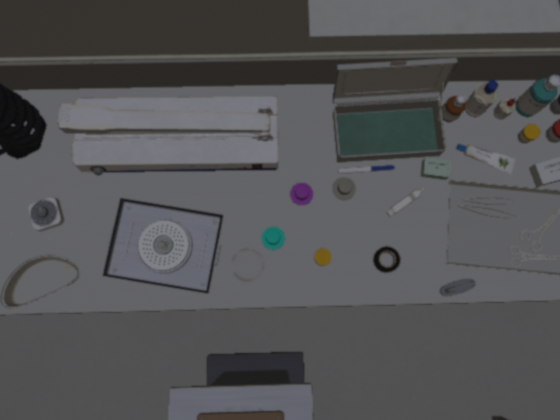

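View pics/side0.png

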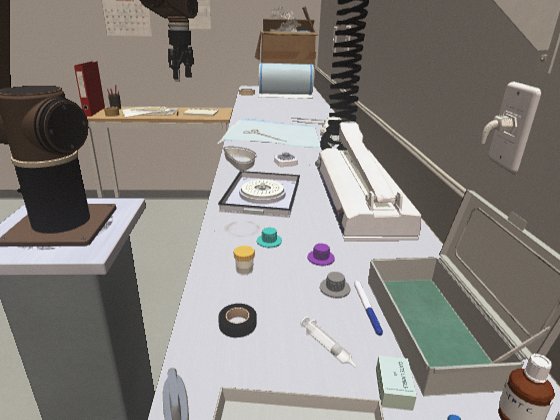

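Top view: grey cap at (344,188), lid with the stud at about (163,244), purple (302,194) and turquoise (273,238) look-alikes, jar (322,257), tape (387,260). Side view: grey cap at (335,283), stud at (262,188).

```bash
cat > h.py <<'E'
from plant import *
import cv2,numpy as np
from scipy.spatial.transform import Rotation as Rn
def ray(n,p,z):
    c=camera_info(n);R,t=np.array(c['R']),np.array(c['t'])
    d=R.T@np.linalg.inv(c['K'])@[p[0],p[1],1];o=-R.T@t
    return o+d*(z-o[2])/d[2]
def wray(p,z,s):
    c=camera_info('wrist');K=c['K'];v=np.array([p[0]-K[0,2],p[1]-K[1,2]]);r=np.hypot(*v);a=r/K[0,0]
    d=np.append(v/max(r,1e-9)*np.sin(a),np.cos(a));M=c['mount'];Q=Rn.from_quat(s['tcp_rot']).as_matrix()
    d=Q@M[:3,:3]@d;o=s['eef_pos']+Q@M[:3,3]
    return o+d*(z-o[2])/d[2]
E
python3 - <<'E'
from h import *
for n,pts in dict(top=dict(cap=(344.5,186,.028),stud=(163,244,.04),ring=(163,245,.025),jar=(322,257,.046),tape=(387,260,.019),turq=(273,237,.028),purp=(302,193,.028)),side=dict(cap=(336,276,.028),stud=(262,182,.04),jar=(244,254,.046),tape=(238,315,.019),turq=(270,232,.028),purp=(321,248,.028))).items():
    for k,p in pts.items(): print(n,k,ray(n,p[:2],p[2]).round(4))
for p in[(121,201),(222,213),(209,291),(106,283)]: print('lidcorner',ray('top',p,.024).round(3))
for p in[(75,165),(278,165),(62,105),(275,100)]: print('sealer',ray('top',p,.08).round(3))
a=read_camera('top'); cv2.imwrite('pics/c1.png',cv2.resize(np.clip(a[170:300,100:400,::-1].astype(float)*2,0,255).astype(np.uint8),(800,347),interpolation=cv2.INTER_CUBIC))
E
```

```text
top cap [ 0.597  -0.2498  0.028 ]
top stud [0.4684 0.1697 0.04  ]
top ring [0.4682 0.1728 0.025 ]
top jar [ 0.4295 -0.1889  0.046 ]
top tape [ 0.4219 -0.3406  0.019 ]
top turq [ 0.4803 -0.0796  0.028 ]
top purp [ 0.5824 -0.1496  0.028 ]
side cap [ 0.597  -0.2536  0.028 ]
side stud [0.4678 0.1709 0.04  ]
side jar [ 0.4306 -0.2064  0.046 ]
side tape [ 0.425  -0.3441  0.019 ]
side turq [ 0.4827 -0.0895  0.028 ]
side purp [ 0.5838 -0.1568  0.028 ]
lidcorner [0.574 0.272 0.024]
lidcorner [0.54  0.038 0.024]
lidcorner [0.361 0.068 0.024]
lidcorner [0.385 0.3   0.024]
sealer [0.647 0.362 0.08 ]
sealer [ 0.637 -0.095  0.08 ]
sealer [0.791 0.398 0.08 ]
sealer [ 0.793 -0.091  0.08 ]
```

View pics/c1.png

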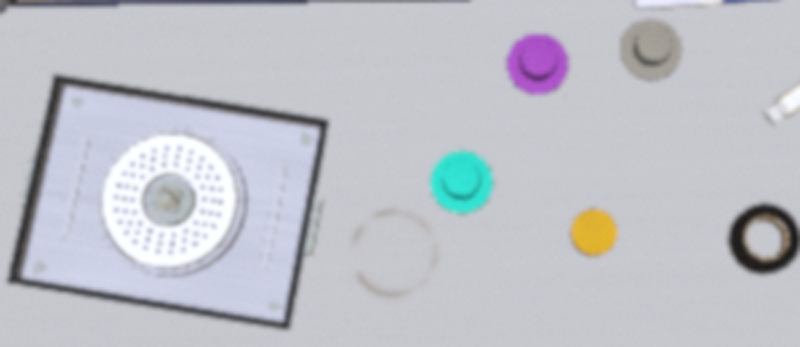

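```bash
python3 -m jog '{"travel":[[20,-37,0],[20,-37,0],[20,-37,0],[20,-37,0],[20,-37,0]],"dr":[[0,0,0],[0,0,0],[0,0,0],[0,0,0],[0,0,0]],"jaw":[255,255,255,255,255]}' 40
python3 -m jog '{"travel":[[20,-37,0],[20,-37,0],[20,-37,0],[20,-37,0],[20,-37,0]],"dr":[[0,0,0],[0,0,0],[0,0,0],[0,0,0],[0,0,0]],"jaw":[255,255,255,255,255]}'
python3 -m jog '{"travel":[[20,-37,-10],[20,-37,-20],[20,-37,-20],[20,-37,-20],[0,0,0]],"dr":[[0,0,0],[0,0,0],[0,0,0],[0,0,0],[0,0,0]],"jaw":[255,255,255,255,255]}'
python3 - <<'E'
from h import *
s=get_state();a=read_camera('wrist');print(s['eef_pos'],s['tcp_rot'],s['contact_force'],s['qpos']);np.savez('w1.npz',a=a,p=s['eef_pos'],q=s['tcp_rot'])
cv2.imwrite('pics/w1.png',a[:,:,::-1])
E
```

```text
time: 0.57
eef_pos: [0.2889, 0.4627, 0.1931]
tcp_rot: [0.142, 0.99, -0.0, -0.0]
contact_force: [0.6, 0.8, -0.4]
opening: 0.304
time: 0.98
eef_pos: [0.388, 0.2794, 0.1935]
tcp_rot: [0.142, 0.99, 0.0, 0.0]
contact_force: [0.7, 0.6, -0.9]
opening: 0.004
time: 1.4
eef_pos: [0.4606, 0.141, 0.1266]
tcp_rot: [0.145, 0.989, -0.002, -0.002]
contact_force: [-1.4, 0.1, -0.5]
opening: -0.002
[0.46057889 0.14103889 0.12656082] [ 0.14501091  0.98942567 -0.00170155 -0.00240471] [-1.42662194  0.09577941 -0.46993608] [ 0.08746112 -0.07535814  2.09797139 -0.00243976  1.12444577 -1.19122674]
```

View pics/w1.png

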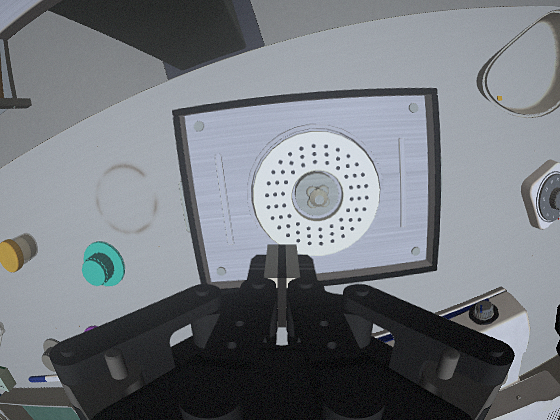

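Wrist view: white cassette centred near (316,192), stud tip about (319,195), shut fingers at (283,260).

Run:
```python
from h import *
d=np.load('w1.npz');s=dict(eef_pos=d['p'],tcp_rot=d['q']);a=d['a'].astype(int)
m=((a.min(2)>195)).astype(np.uint8);m[:100]=0;m[270:]=0;m[:,:230]=0;m[:,400:]=0
c=max(cv2.findContours(m,0,2)[0],key=cv2.contourArea);c=cv2.convexHull(c)
w=np.array([wray(p,.025,s)[:2] for p in c[:,0].astype(float)],np.float32)
print(cv2.minEnclosingCircle(w),cv2.fitEllipse(w))
print('stud',wray((319,195),.04,s)); s=get_state();print(s['eef_pos'],s['time'])
```

```text
((0.4690694808959961, 0.17177574336528778), 0.05759326368570328) ((0.4689408838748932, 0.1719924658536911), (0.11418071389198303, 0.11452636122703552), 103.79004669189453)
stud [0.46493364 0.17296902 0.04      ]
[0.46013546 0.14341445 0.12791108] 1.45
```

```bash
python3 -m jog '{"travel":[[8,-11,-20],[0,0,-30],[0,0,-25],[0,0,-10],[0,0,0]],"dr":[[0,0,0],[0,0,0],[0,0,0],[0,0,0],[0,0,0]],"jaw":[255,255,255,255,255]}'
```

```text
time: 1.87
eef_pos: [0.466, 0.1359, 0.0429]
tcp_rot: [0.141, 0.99, -0.001, -0.003]
contact_force: [-0.2, -0.3, 0.5]
opening: 0.001
```

```bash
python3 -m jog '{"travel":[[2,-5,-8],[0,0,-7],[0,0,-4],[0,0,-3],[0,0,-2]],"dr":[[0,0,0],[0,0,0],[0,0,0],[0,0,0],[0,0,0]],"jaw":[255,255,255,255,255]}'
python3 -m jog '{"travel":[[0,0,-1],[0,0,-1],[0,0,0],[0,0,0],[0,0,0]],"dr":[[0,0,0],[0,0,0],[0,0,0],[0,0,0],[0,0,0]],"jaw":[255,255,255,255,255]}'
```

```text
time: 2.28
eef_pos: [0.471, 0.1304, 0.0215]
tcp_rot: [0.142, 0.99, 0.0, 0.0]
contact_force: [0.9, 0.1, -0.1]
opening: -0.003
time: 2.7
eef_pos: [0.4709, 0.1303, 0.0195]
tcp_rot: [0.142, 0.99, 0.0, 0.0]
contact_force: [0.0, -1.0, -0.3]
opening: -0.002
```

```bash
python3 -m jog '{"travel":[[0,0,-1],[0,0,-1],[0,0,-1],[0,0,0],[0,0,0]],"dr":[[0,0,0],[0,0,0],[0,0,0],[0,0,0],[0,0,0]],"jaw":[255,255,255,255,255]}'
python3 -m jog '{"travel":[[0,0,-1],[0,0,-1],[0,0,-1],[0,0,0],[0,0,0]],"dr":[[0,0,0],[0,0,0],[0,0,0],[0,0,0],[0,0,0]],"jaw":[255,255,255,255,255]}'
```

```text
time: 3.12
eef_pos: [0.4706, 0.1303, 0.0162]
tcp_rot: [0.142, 0.99, -0.0, -0.0]
contact_force: [-1.0, -0.6, -0.7]
opening: 0.003
time: 3.53
eef_pos: [0.4706, 0.1303, 0.0132]
tcp_rot: [0.142, 0.99, -0.0, -0.0]
contact_force: [0.7, -0.1, -0.6]
opening: 0.002
```

No contact at z = 13 mm, so I need to look before going further.

Run:
```python
from h import *
s=get_state();a=read_camera('wrist');b=read_camera('top');c=read_camera('side');print(s['eef_pos'],s['contact_force'])
A=cv2.resize(a[60:330,180:420],(420,472));B=cv2.resize(np.clip(b[195:300,100:230].astype(float)*2,0,255).astype(np.uint8),(380,307))
C=cv2.resize(c[160:225,210:310],(380,247))[:165]
o=np.zeros((472,800,3),np.uint8);o[:,:420]=A;o[:307,420:]=B;o[307:,420:]=C
cv2.imwrite('pics/p2.png',o[:,:,::-1])
```

```text
[0.47060202 0.13027892 0.01317144] [ 0.73083308 -0.08325224 -0.5876507 ]
```

View pics/p2.png

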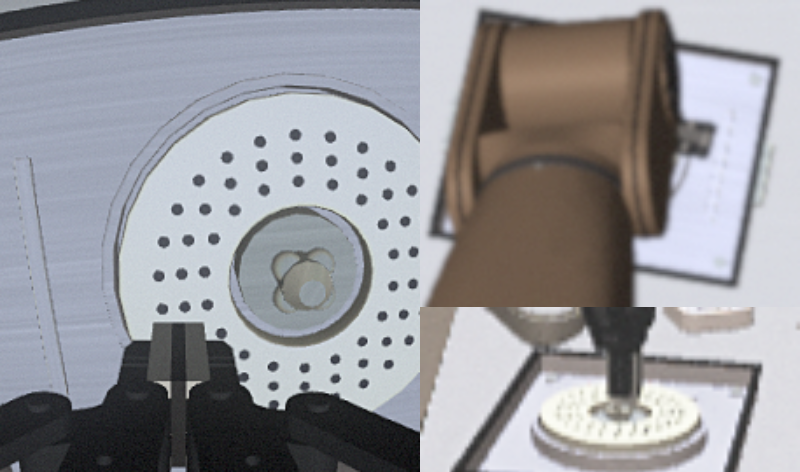

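Wrist crop: cassette still proud (step visible to the ring); in the side crop the fingertips end about (263,184) in the full picture, seemingly well above the cassette. I'll check that against the reported TCP.

Run:
```python
from h import *
c=camera_info('side')
for z in(.013,.03,.05,.07):
    for y in(.13,.17):
        v=c['R']@np.array([.4706,y,z])+c['t'];v=c['K']@v;print(z,y,(v/v[2])[:2].round(1))
s=get_state();M=np.array(camera_info('wrist')['mount']);K=camera_info('wrist')['K']
for z in(0,-.02,.02):
    p=M[:3,:3].T@(np.array([0,0,z])-M[:3,3]);a=np.arctan2(np.hypot(*p[:2]),p[2]);print('tcp px',z,K[:2,2]+K[0,0]*a*p[:2]/np.hypot(*p[:2]))
c=read_camera('side')[150:220,225:305]
cv2.imwrite('pics/p3.png',cv2.resize(c,(686,600),interpolation=cv2.INTER_CUBIC)[:,:,::-1])
```

```text
0.013 0.13 [263.1 197.1]
0.013 0.17 [263.  191.2]
0.03 0.13 [263.2 191.2]
0.03 0.17 [263.  185.5]
0.05 0.13 [263.2 184.2]
0.05 0.17 [263.  178.7]
0.07 0.13 [263.3 177.1]
0.07 0.17 [263.1 171.8]
tcp px 0 [280.65985939 235.11147394]
tcp px -0.02 [280.57253167 247.86269401]
tcp px 0.02 [280.73210721 224.63801043]
```

View pics/p3.png

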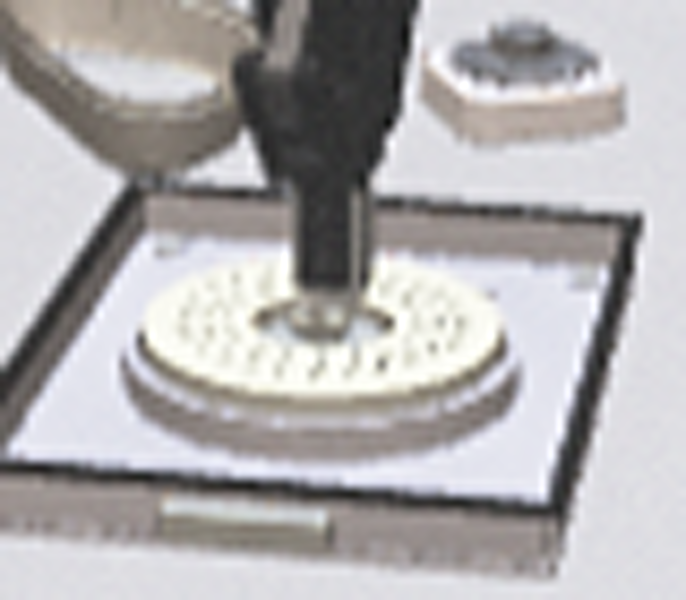

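The fingertips are visibly well above the TCP reading (both side and wrist views put them roughly 30–37 mm behind it). I'll go on down, guided by force.

```bash
python3 -m jog '{"travel":[[0,0,-2],[0,0,-2],[0,0,-2],[0,0,-2],[0,0,0]],"dr":[[0,0,0],[0,0,0],[0,0,0],[0,0,0],[0,0,0]],"jaw":[255,255,255,255,255]}'
python3 - <<'E'
from h import *
M=np.array(camera_info('wrist')['mount']);K=camera_info('wrist')['K']
for x in(.011,0):
  for z in(0,-.02,-.03,-.04):
    p=M[:3,:3].T@(np.array([x,0,z])-M[:3,3]);a=np.arctan2(np.hypot(*p[:2]),p[2]);print(x,z,K[:2,2]+K[0,0]*a*p[:2]/np.hypot(*p[:2]))
s=get_state();a=read_camera('side');
d=np.abs(a[150:215,225:305].astype(int));print(s['eef_pos'])
# lowest dark row of finger near col 263
g=a[165:205,255:272].mean(2);print(g.min(1).round().astype(int))
E
```

```text
time: 4.15
eef_pos: [0.4702, 0.1303, 0.0047]
tcp_rot: [0.142, 0.99, -0.0, -0.001]
contact_force: [0.1, 0.2, -1.0]
opening: -0.002
0.011 0 [280.6204664  217.22503078]
0.011 -0.02 [280.5256315 228.2553159]
0.011 -0.03 [280.47005425 234.75393338]
0.011 -0.04 [280.40778263 242.06602707]
0 0 [280.65940374 235.11138373]
0 -0.02 [280.57208229 247.8625339 ]
0 -0.03 [280.52131379 255.32320271]
0 -0.04 [280.46480292 263.66940772]
[0.47020023 0.13025036 0.00467405]
[ 46  44  47  44  46  46  48  46  43  50  48  52  52  52  48  50  53  47
  52  53  51  62 102 115 118 182 189 132 189 227 203 139 140 170 147 138
 143 139 161 212]
```

```bash
python3 -m jog '{"travel":[[0,0,-3],[0,0,-3],[0,0,-3],[0,0,-2],[0,0,0]],"dr":[[0,0,0],[0,0,0],[0,0,0],[0,0,0],[0,0,0]],"jaw":[255,255,255,255,255]}'
python3 -m jog '{"travel":[[0,0,-1],[0,0,-1],[0,0,-1],[0,0,-1],[0,0,0]],"dr":[[0,0,0],[0,0,0],[0,0,0],[0,0,0],[0,0,0]],"jaw":[255,255,255,255,255]}'
```

```text
time: 4.62
eef_pos: [0.4701, 0.1302, -0.0064]
tcp_rot: [0.142, 0.99, -0.0, -0.001]
contact_force: [-1.7, -0.3, -1.1]
opening: -0.002
time: 5.03
eef_pos: [0.4706, 0.1303, -0.0098]
tcp_rot: [0.142, 0.99, -0.0, -0.0]
contact_force: [-0.2, 0.3, 0.1]
opening: -0.004
```

```bash
python3 -m jog '{"travel":[[0,0,-1],[0,0,-1],[0,0,-1],[0,0,-1],[0,0,0]],"dr":[[0,0,0],[0,0,0],[0,0,0],[0,0,0],[0,0,0]],"jaw":[255,255,255,255,255]}'
python3 -m jog '{"travel":[[0,0,-1],[0,0,-1],[0,0,-1],[0,0,0],[0,0,0]],"dr":[[0,0,0],[0,0,0],[0,0,0],[0,0,0],[0,0,0]],"jaw":[255,255,255,255,255]}'
python3 -m jog '{"travel":[[0,0,-1],[0,0,-1],[0,0,-1],[0,0,0],[0,0,0]],"dr":[[0,0,0],[0,0,0],[0,0,0],[0,0,0],[0,0,0]],"jaw":[255,255,255,255,255]}'
```

```text
time: 5.45
eef_pos: [0.4708, 0.1303, -0.0135]
tcp_rot: [0.142, 0.99, 0.0, 0.0]
contact_force: [-0.0, 0.3, 2.7]
opening: 0.0
time: 5.87
eef_pos: [0.4708, 0.1303, -0.0168]
tcp_rot: [0.142, 0.99, 0.0, 0.0]
contact_force: [-0.2, -0.4, 1.7]
opening: -0.002
time: 6.28
eef_pos: [0.4708, 0.1303, -0.0197]
tcp_rot: [0.142, 0.99, 0.0, 0.0]
contact_force: [-1.1, -0.8, 3.7]
opening: -0.002
```

```bash
python3 -m jog '{"travel":[[0,0,-1],[0,0,-0.5],[0,0,-0.5],[0,0,0],[0,0,0]],"dr":[[0,0,0],[0,0,0],[0,0,0],[0,0,0],[0,0,0]],"jaw":[255,255,255,255,255]}'
```

```text
time: 6.7
eef_pos: [0.4709, 0.1303, -0.0199]
tcp_rot: [0.142, 0.99, -0.0, -0.001]
contact_force: [-5.5, -0.9, 16.5]
opening: -0.0
```

Force rises to 16 N at a hard stop: the cassette is home, and the real fingertips lie about 38 mm above the reported TCP. Lifting and going to the cap.

```bash
python3 -m jog '{"travel":[[0,0,10],[0,0,30],[0,0,40],[10,-30,40],[10,-30,0]],"dr":[[0,0,0],[0,0,0],[0,0,0],[0,0,0],[0,0,0]],"jaw":[255,255,255,255,0]}'
python3 -m jog '{"travel":[[11,-36,0],[11,-36,0],[11,-36,0],[11,-36,0],[11,-36,0]],"dr":[[0,0,0],[0,0,0],[0,0,0],[0,0,0],[0,0,0]],"jaw":[0,0,0,0,0]}'
python3 -m jog '{"travel":[[11,-36,0],[11,-36,0],[11,-36,0],[0,0,0],[0,0,0]],"dr":[[0,0,0],[0,0,0],[0,0,0],[0,0,0],[0,0,0]],"jaw":[0,0,0,0,0]}'
python3 - <<'E'
from h import *
s=get_state();a=read_camera('wrist');print(s['eef_pos'],s['tcp_rot'],s['opening']);np.savez('w2.npz',a=a,p=s['eef_pos'],q=s['tcp_rot'])
cv2.imwrite('pics/w2.png',a[:,:,::-1])
b=read_camera('top').astype(int)
d=np.load('w1.npz')
E
```

```text
time: 7.12
eef_pos: [0.4938, 0.0764, 0.0983]
tcp_rot: [0.14, 0.99, 0.001, 0.007]
contact_force: [1.2, 0.3, 0.7]
opening: 0.127
time: 7.53
eef_pos: [0.5439, -0.1059, 0.0906]
tcp_rot: [0.142, 0.99, 0.0, 0.0]
contact_force: [1.0, 0.2, 0.9]
opening: 0.846
time: 7.95
eef_pos: [0.5768, -0.214, 0.0902]
tcp_rot: [0.144, 0.99, 0.0, -0.0]
contact_force: [1.4, 0.1, -0.4]
opening: 0.998
[ 0.57675722 -0.21401695  0.09024138] [ 1.43503457e-01  9.89649766e-01  2.08794054e-04 -2.34845681e-04] 0.9980781345317076
```

View pics/w2.png

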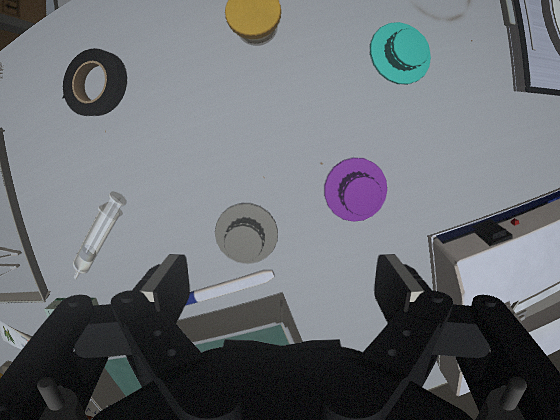

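Cap flange centred at (247,231), knob top at (244,240); no obstacle between the fingers' path and the cap.

Run:
```python
from h import *
d=np.load('w2.npz');s=dict(eef_pos=d['p'],tcp_rot=d['q'])
a=d['a'][195:275,205:290].astype(int);m=(a.max(2)<150).astype(np.uint8)
m=cv2.morphologyEx(m,cv2.MORPH_OPEN,np.ones((5,5)))
c=max(cv2.findContours(m,0,2)[0],key=cv2.contourArea);c=cv2.convexHull(c)
(x,y),r=cv2.minEnclosingCircle(c);print(x+205,y+195,r)
w=np.array([wray(p+[205,195],.005,s)[:2] for p in c[:,0].astype(float)],np.float32);print(cv2.minEnclosingCircle(w))
print(wray((247,231),.005,s),wray((244,240),.028,s)); print(get_state()['eef_pos'])
```

```text
246.13520050048828 232.67119979858398 31.968910217285156
((0.596454918384552, -0.25163328647613525), 0.028595227748155594)
[ 0.59423297 -0.24985766  0.005     ] [ 0.59390243 -0.24985663  0.028     ]
[ 0.57614199 -0.21144988  0.09005767]
```

```bash
python3 -m jog '{"travel":[[18,-36,0],[0,0,-20],[0,0,0],[0,0,0],[0,0,0]],"dr":[[0,0,0],[0,0,0],[0,0,0],[0,0,0],[0,0,0]],"jaw":[0,0,0,0,0]}'
python3 - <<'E'
from h import *
s=get_state();a=read_camera('wrist');print(s['eef_pos'],s['tcp_rot'])
np.savez('w3.npz',a=a,p=s['eef_pos'],q=s['tcp_rot'])
a=a[195:300,205:370].astype(int);m=((a.max(2)<160)&(a.max(2)>70)&(a.max(2)-a.min(2)<35)).astype(np.uint8)
m=cv2.morphologyEx(m,cv2.MORPH_OPEN,np.ones((5,5)))
c=max(cv2.findContours(m,0,2)[0],key=cv2.contourArea);c=cv2.convexHull(c)
w=np.array([wray(p+[205,195],.005,s)[:2] for p in c[:,0].astype(float)],np.float32);print(cv2.minEnclosingCircle(c),cv2.minEnclosingCircle(w))
E
```

```text
time: 8.47
eef_pos: [0.5944, -0.2464, 0.0709]
tcp_rot: [0.141, 0.99, 0.0, -0.001]
contact_force: [0.5, 0.3, -0.5]
opening: 1.002
[ 0.59442054 -0.24643952  0.07093025] [ 1.41140195e-01  9.89989393e-01  3.77179587e-04 -5.51677420e-04]
((69.7455825805664, 14.936395645141602), 35.47359848022461) ((0.5967162847518921, -0.2521803677082062), 0.02822217345237732)
```

```bash
python3 -m jog '{"travel":[[2,-5,-20],[0,0,-30],[0,0,-25],[0,0,-10],[0,0,0]],"dr":[[0,0,0],[0,0,0],[0,0,0],[0,0,0],[0,0,0]],"jaw":[0,0,0,0,0]}'
python3 -m jog '{"travel":[[0,0,-7],[0,0,-5],[0,0,-3],[0,0,0],[0,0,0]],"dr":[[0,0,0],[0,0,0],[0,0,0],[0,0,0],[0,0,0]],"jaw":[0,0,0,0,0]}'
```

```text
time: 8.93
eef_pos: [0.5947, -0.2512, -0.0167]
tcp_rot: [0.142, 0.99, 0.001, -0.003]
contact_force: [-0.1, -0.1, -0.0]
opening: 0.997
time: 9.35
eef_pos: [0.5973, -0.2535, -0.0283]
tcp_rot: [0.142, 0.99, -0.0, 0.0]
contact_force: [0.2, -0.4, 0.8]
opening: 0.998
```

```bash
python3 -m jog '{"travel":[[0,0,0],[0,0,0],[0,0,0],[0,0,0],[0,0,0]],"dr":[[0,0,0],[0,0,0],[0,0,0],[0,0,0],[0,0,0]],"jaw":[255,255,255,255,255]}' 60
python3 -m jog '{"travel":[[0,0,0],[0,0,0],[0,0,0],[0,0,0],[0,0,10]],"dr":[[0,0,0],[0,0,0],[0,0,0],[0,0,0],[0,0,0]],"jaw":[255,255,255,255,255]}'
python3 -m jog '{"travel":[[0,0,30],[0,0,40],[0,0,40],[0,0,0],[0,0,0]],"dr":[[0,0,0],[0,0,0],[0,0,0],[0,0,0],[0,0,0]],"jaw":[255,255,255,255,255]}'
python3 - <<'E'
from h import *
s=get_state();a=read_camera('wrist');b=read_camera('side');print(s['eef_pos'],s['tcp_rot'],s['opening'])
o=np.zeros((420,760,3),np.uint8);o[:,:400]=a[:,80:480];o[:,400:]=cv2.resize(b[180:320,260:380],(360,420));cv2.imwrite('pics/w4.png',o[:,:,::-1])
E
```

```text
time: 9.77
eef_pos: [0.5973, -0.2535, -0.0283]
tcp_rot: [0.142, 0.99, -0.0, 0.0]
contact_force: [-0.2, 0.4, -0.5]
opening: 0.35
time: 10.18
eef_pos: [0.595, -0.2521, -0.0212]
tcp_rot: [0.142, 0.99, 0.001, -0.002]
contact_force: [-0.6, 0.3, -0.7]
opening: 0.351
time: 10.6
eef_pos: [0.5989, -0.2544, 0.0953]
tcp_rot: [0.142, 0.99, -0.001, 0.003]
contact_force: [0.4, 0.5, -0.6]
opening: 0.352
[ 0.59888219 -0.25439216  0.09530315] [ 0.14185013  0.98988169 -0.00145256  0.00326603] 0.3523075496169147
```

View pics/w4.png

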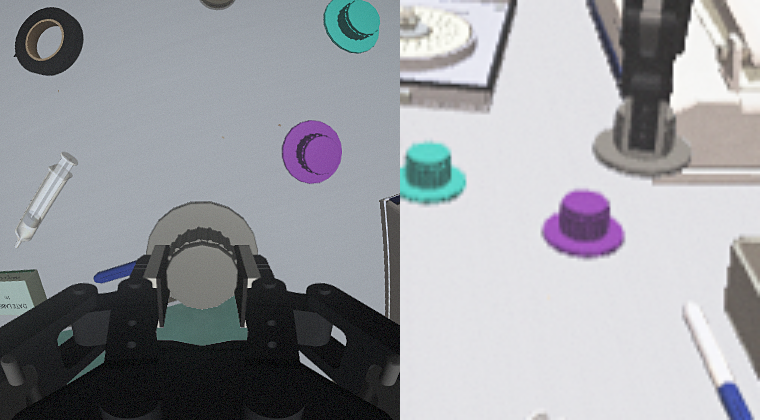

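Cap is held upright round the knob; knob top centre near (282,274), flange edge top at (282,201), flange sides at cols 227/338 in the wrist picture. Now the offset of cap from the tool, while travelling to the stud.

```bash
python3 - <<'E'
from h import *
s=get_state();zb=s['eef_pos'][2]+.0285
a=read_camera('wrist')
print('knobtop',(wray((282,274),zb+.028,s)-s['eef_pos']).round(4))
for p in[(282.5,201),(227,245),(338,245)]: print((wray(p,zb+.005,s)-s['eef_pos']).round(4))
E
python3 -m jog '{"travel":[[-11,36,0],[-11,36,0],[-11,36,0],[-11,36,0],[-11,36,0]],"dr":[[0,0,0],[0,0,0],[0,0,0],[0,0,0],[0,0,0]],"jaw":[255,255,255,255,255]}'
python3 -m jog '{"travel":[[-11,36,0],[-11,36,0],[-11,36,0],[-11,36,0],[-11,36,0]],"dr":[[0,0,0],[0,0,0],[0,0,0],[0,0,0],[0,0,0]],"jaw":[255,255,255,255,255]}'
python3 -m jog '{"travel":[[-11,36,0],[-10,28,0],[0,0,0],[0,0,0],[0,0,0]],"dr":[[0,0,0],[0,0,0],[0,0,0],[0,0,0],[0,0,0]],"jaw":[255,255,255,255,255]}'
python3 -m jog '{"travel":[[0,0,-30],[0,0,-15],[0,0,0],[0,0,0],[0,0,0]],"dr":[[0,0,0],[0,0,0],[0,0,0],[0,0,0],[0,0,0]],"jaw":[255,255,255,255,255]}'
python3 - <<'E'
from h import *
s=get_state();a=read_camera('wrist');b=read_camera('side');print(s['eef_pos'],s['tcp_rot'],s['opening'])
np.savez('w5.npz',a=a,p=s['eef_pos'],q=s['tcp_rot'])
o=np.zeros((420,760,3),np.uint8);o[:,:400]=a[:,80:480];o[:,400:]=cv2.resize(b[135:219,226:298],(360,420));cv2.imwrite('pics/w5.png',o[:,:,::-1])
E
```

```text
knobtop [-0.0024  0.0014  0.0565]
[-0.0274  0.009   0.0335]
[-0.0138 -0.0232  0.0335]
[0.0015 0.0289 0.0335]
time: 11.17
eef_pos: [0.5393, -0.0712, 0.0883]
tcp_rot: [0.142, 0.99, 0.0, -0.003]
contact_force: [0.3, 0.3, -0.4]
opening: 0.35
time: 11.58
eef_pos: [0.4842, 0.1083, 0.0887]
tcp_rot: [0.142, 0.99, -0.0, -0.002]
contact_force: [1.5, 0.4, -0.6]
opening: 0.352
time: 12.0
eef_pos: [0.4649, 0.1704, 0.0895]
tcp_rot: [0.142, 0.99, -0.001, -0.001]
contact_force: [0.7, -1.0, -0.6]
opening: 0.351
time: 12.42
eef_pos: [0.4668, 0.17, 0.0466]
tcp_rot: [0.143, 0.99, 0.0, 0.0]
contact_force: [0.3, -0.5, 0.1]
opening: 0.353
[0.46683782 0.17001556 0.04664459] [1.42680499e-01 9.89768697e-01 8.02159083e-05 4.41393845e-04] 0.3530380888115123
```

View pics/w5.png

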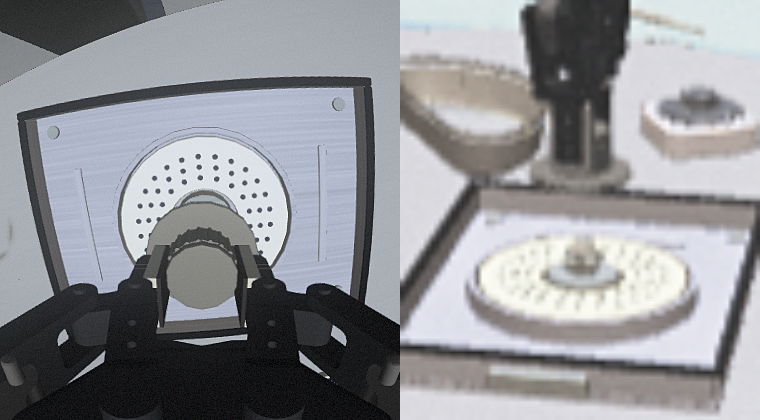

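The cassette now sits flush in the ring; stud is at (580,255) in the right crop with the cap straight above it (x 581). Fitting the cassette's visible edge for the final correction.

Run:
```python
from h import *
from scipy.optimize import least_squares
d=np.load('w5.npz');s=dict(eef_pos=d['p'],tcp_rot=d['q']);a=d['a'].astype(int)
m=(a.min(2)>205).astype(np.uint8);m[:120]=0;m[245:]=0;m[:,:190]=0;m[:,380:]=0
c=max(cv2.findContours(m,0,1)[0],key=cv2.contourArea)
c=cv2.convexHull(c)[:,0].astype(float);c=c[c[:,1]<240]
w=np.array([wray(p,.018,s)[:2] for p in c])
f=lambda q:np.hypot(w[:,0]-q[0],w[:,1]-q[1])-.058
r=least_squares(f,[.468,.172],loss='soft_l1',f_scale=.0005);print(r.x,np.abs(r.fun).max(),len(w))
r=least_squares(lambda q:np.hypot(w[:,0]-q[0],w[:,1]-q[1])-q[2],[.468,.172,.058]);print(r.x)
zb=s['eef_pos'][2]+.0285
g=np.array([wray((x,y),zb+.005,s)[:2] for x,y in[(282.5,201.5),(250,213),(240,222),(228,245),(315,213),(325,222),(337,245)]])
r=least_squares(lambda q:np.hypot(g[:,0]-q[0],g[:,1]-q[1])-.028,[.468,.172]);print('cap',r.x,r.fun.round(4))
```

```text
[0.46986419 0.17172455] 0.0014679792109145579 35
[0.46856075 0.17206032 0.05691665]
cap [0.46728923 0.17089162] [ 0.0009 -0.0001 -0.0003 -0.0004 -0.0001 -0.0004 -0.0004]
```

```bash
python3 -m jog '{"travel":[[2,1,-15],[0,0,-15],[0,0,-8],[0,0,-3],[0,0,0]],"dr":[[0,0,0],[0,0,0],[0,0,0],[0,0,0],[0,0,0]],"jaw":[255,255,255,255,255]}' 100
python3 -m jog '{"travel":[[0,0,-1],[0,0,-1],[0,0,-1],[0,0,0],[0,0,0]],"dr":[[0,0,0],[0,0,0],[0,0,0],[0,0,0],[0,0,0]],"jaw":[255,255,255,255,255]}'
```

```text
time: 12.93
eef_pos: [0.4676, 0.1717, 0.0048]
tcp_rot: [0.142, 0.99, -0.0, -0.0]
contact_force: [-0.6, 0.5, -0.2]
opening: 0.337
time: 13.35
eef_pos: [0.4685, 0.1718, 0.0025]
tcp_rot: [0.142, 0.99, 0.0, 0.001]
contact_force: [0.6, 0.2, -0.4]
opening: 0.337
```

```bash
python3 -m jog '{"travel":[[0,0,-1],[0,0,-1],[0,0,-1],[0,0,0],[0,0,0]],"dr":[[0,0,0],[0,0,0],[0,0,0],[0,0,0],[0,0,0]],"jaw":[255,255,255,255,255]}'
python3 -m jog '{"travel":[[0,0,-1],[0,0,-1],[0,0,-1],[0,0,0],[0,0,0]],"dr":[[0,0,0],[0,0,0],[0,0,0],[0,0,0],[0,0,0]],"jaw":[255,255,255,255,255]}'
```

```text
time: 13.77
eef_pos: [0.4694, 0.1717, 0.0011]
tcp_rot: [0.142, 0.99, -0.0, 0.001]
contact_force: [-1.7, -2.2, 10.3]
opening: 0.339
time: 14.18
eef_pos: [0.4693, 0.1718, -0.0027]
tcp_rot: [0.142, 0.99, 0.0, 0.001]
contact_force: [0.0, -0.4, 0.3]
opening: 0.339
```

The 10 N peak then drop is the click. On down to the collar.

```bash
python3 -m jog '{"travel":[[0,0,-1],[0,0,-1],[0,0,-1],[0,0,0],[0,0,0]],"dr":[[0,0,0],[0,0,0],[0,0,0],[0,0,0],[0,0,0]],"jaw":[255,255,255,255,255]}'
python3 -m jog '{"travel":[[0,0,-1],[0,0,-1],[0,0,-1],[0,0,0],[0,0,0]],"dr":[[0,0,0],[0,0,0],[0,0,0],[0,0,0],[0,0,0]],"jaw":[255,255,255,255,255]}'
```

```text
time: 14.6
eef_pos: [0.4671, 0.1718, -0.0079]
tcp_rot: [0.142, 0.99, -0.0, -0.001]
contact_force: [3.1, 0.3, -4.1]
opening: 0.338
time: 15.02
eef_pos: [0.4672, 0.1718, -0.0084]
tcp_rot: [0.142, 0.99, -0.001, -0.002]
contact_force: [-5.2, -1.2, 11.0]
opening: 0.337
```

```bash
python3 -m jog '{"travel":[[0,0,-0.3],[0,0,0],[0,0,0],[0,0,0],[0,0,0]],"dr":[[0,0,0],[0,0,0],[0,0,0],[0,0,0],[0,0,0]],"jaw":[255,255,255,255,255]}'
python3 -m jog '{"travel":[[0,0,0],[0,0,0],[0,0,0],[0,0,0],[0,0,0]],"dr":[[0,0,0],[0,0,0],[0,0,0],[0,0,0],[0,0,0]],"jaw":[255,255,255,255,255]}'
python3 - <<'E'
from h import *
s=get_state();a=read_camera('wrist');b=read_camera('side');print(s['eef_pos'],s['contact_force'],s['opening'])
o=np.zeros((420,760,3),np.uint8);o[:,:400]=a[:,80:480];o[:,400:]=cv2.resize(b[135:219,226:298],(360,420));cv2.imwrite('pics/w6.png',o[:,:,::-1])
E
```

```text
time: 15.43
eef_pos: [0.4673, 0.1718, -0.0084]
tcp_rot: [0.142, 0.99, -0.001, -0.002]
contact_force: [-6.6, -1.3, 13.5]
opening: 0.34
time: 15.85
eef_pos: [0.4672, 0.1718, -0.0084]
tcp_rot: [0.142, 0.99, -0.001, -0.002]
contact_force: [-5.4, -1.8, 13.2]
opening: 0.338
[ 0.46724127  0.17177166 -0.00837589] [-5.42213967 -1.78542797 13.16109478] 0.3378158933612399
```

View pics/w6.png

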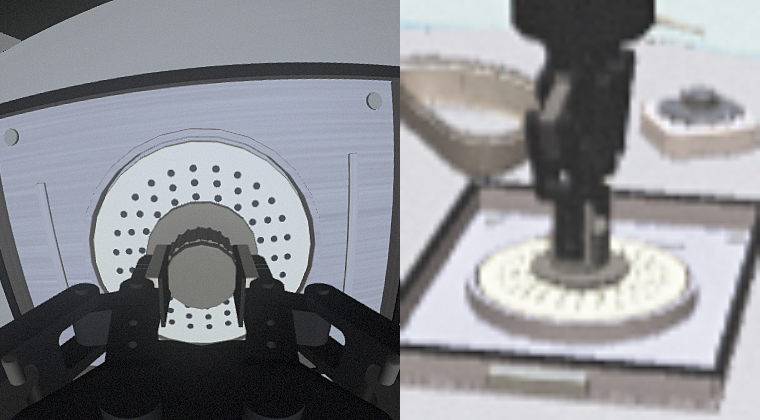

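The cap sits concentric and level on the collar over the flush cassette, with a steady 13 N.

```bash
python3 -c "
from plant import *
print(sign_off())"
```

```text
the job is handed in; nothing more can be done
None
```

I pressed the cassette down to its hard stop, then put the grey cap over the stud and pressed it past the click onto the collar. I handed the job in at about 16 s with the cap still gripped and pressed down; no verdict was reported.

**Last checks:**
- **Cassette:** the force rose to 16 N at the stop, with the snap cap still far from the stud. Afterwards the pictures showed it flush with the ring.
- **Cap:** the push peaked at about 10 N and then dropped, which is the click. It stopped at the height predicted for the collar, so its underside is at about 20 mm. In the wrist and side views it looks level and centred on the cassette.
- **Pressing force:** steady at 13 N downward, with about 6 N sideways at the wrist.

**What disagreed:** the real fingertips sit about 38 mm behind the TCP position the robot reports, seen in two camera views and confirmed by touch. I worked from contact force and the height at which I gripped the cap instead.

**Not checked:** I did not measure the jar and the tape roll at the end, but no move went near them.

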